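Latch the press guard's gate

TASK

Close the gate of the press guard and latch it: lift the latch bar by its red tab, carry it over the yellow striker with the gate, press it gently back against the sprung pad and let it drop fully down behind the striker, so that the gate stays shut once you let go. Do not force the bar against the striker or the pad, and leave the jar, the roll and the bottle where they stand.

Things in the scene. Friction and masses are not known exactly. Their poses are not given: they have to be found in the camera images.
- guard: Low bench guard (fixed): plywood base 330 x 360 x 15 mm, timber posts, clear panels, grey press inside. Origin on the table, under the mid-plane of the shut gate; x points into the guard (away from the robot), y to the hinge side, z up. Gate top 160 mm above the table, front post tops 180 to 185 mm, keeper top 188 mm.
- hinge (a point): Point on the gate's vertical hinge axis (guard x 0, y +130 mm), 160 mm above the table. The gate reaches 240 mm from it, towards guard -y when shut.
- gate (a joint): Hinge angle of the gate (timber frame with clear pane, 240 mm wide, 16 mm thick, 0.4 to 0.9 kg, slight hinge friction and damping: it stays where left). 0 = square in the opening; positive = swung out towards the robot (guard -x), clockwise seen from above. Starts at 0.28 to 0.5 rad. Latched, it reads within 0.065 of 0.
- pivot (a point): Pivot of the latch bar on the gate's front (axis along the gate's normal): 100 mm from the hinge axis along the gate, 15 mm in front of the gate's mid-plane, 145 mm above the table. Its axes turn with the gate: x = the gate's normal into the guard, y towards the hinge, z up.
- latch (a joint): Angle of the latch bar about its pivot. 0 = level, fully down on its own stop; positive = free end lifted. Weight and a light spring push it down (about 3 N at the tab). Dark steel, 8 mm thick along the gate's normal, 18 mm high, 185 mm from pivot to tip, 45 mm past the gate's free edge. 0.10 rad just clears the striker; 0.15 to 0.22 clears it well.
- tab (a point): Grip point in the red upright tab on the latch bar. Tab 10 mm thick along the gate's normal, 30 mm wide along the bar, round top 69 mm above the bar's centre line. This point is 115 mm from the pivot towards the tip and 50 mm above the centre line (195 mm above the table with the bar down, 35 mm above the gate's top). Axes turn with the bar: x = gate's normal into the guard, y towards the pivot, z up.
- bar_end: Bright steel end piece of the latch bar, the part that goes over the striker: 40 mm long, 8 mm thick, 18 mm high; origin at its centre, 165 mm from the pivot, axes as tab. It must not be forced: over 16 N on it counts as damage.
- mark (a point): Design place, on the guard, of the striker's rear top edge, mid-width (guard x -19, y -138, height 150 mm). The real keeper (striker and pad together) is clamped up to 16 mm further in or out along guard x, not measured: feel for it. Yellow upright striker: 12 mm thick (in front of this edge), 24 mm wide, its top 14 mm above the underside of the lowered bar.
- pad_mark (a point): Design place of the sprung black pad's face, 4 mm behind the striker (guard x -15, height 160 mm), shifted with the keeper. Face 22 mm wide, 133 to 187 mm high. It gives 7 mm straight back: 2 N to start, 0.5 N more per mm, then a hard stop. The 8 mm bar must press it 4 mm (4 N at the bar end, 5 N at the tab) to go down behind the striker; it then holds the bar there. Friction about 0.15.
- jar: Glass jar with grey lid, 60 mm wide, 80 mm high, standing in front of the latch side. Origin at the centre of its underside. Bystander.
- tape: Loose cardboard roll core, 90 mm wide, 30 mm high, lying on the guard's base behind the gate. Origin at the centre of its underside. Bystander.
- bottle: Blue bottle with white cap, 56 mm wide, 150 mm high, standing beside the hinge side. Origin at the centre of its underside. Bystander.

How it is judged:
By the outcome, as a careful person would: the job done as asked, in the order asked, and still so for the second after the job is handed in, with the robot touching nothing.
It also fails if it takes over 51 s, if anything falls off the work surface, if the arm or the gripper's body presses on something with over 40 N, if the wrist force passes 120 N, or if a joint passes its speed limit or range.

ROBOT

A 7-joint arm with a two-finger parallel gripper is mounted at the origin on the work surface. World frame = base frame: x ahead of the robot, y to its left, z up, the work surface at z = 0. Lengths are in m, angles in rad, forces in N, time in s.
With the tool pointing down it reaches from about 0.4 to 0.85 m from the base axis. Payload 10.4 kg.
Tool frame: the origin (TCP) lies midway between the tips of the shut fingers; the grasp point (between the pads) lies 19 mm behind it; x points along the fingers, y is the direction in which the jaws open and shut, and the axes are right-handed (so a half turn about x gives the same grasp; the last joint's range is limited). The gripper opens to 87 mm and grips with 3 to 60 N. Pads are 19 mm wide; open, the fingers measure 117 mm over their backs; the gripper's body (75 mm by 190 mm) begins 51 mm behind the grasp point.
Start: joints at [1.228, 0.332, -0.065, 1.46, 0.022, 1.35, -0.088], TCP at [0.197, -0.593, 0.223] pointing down, gripper open.
Joint ranges: [-2.6, 2.6], [-0.5, 2.12], [-1.47, 1.34], [0.16, 2.42], [-1.27, 4.41], [0.06, 2.06], [-2.6, 2.6]. Speed limits (rad/s): [2.22, 2.22, 2.79, 2.79, 3.14, 3.14, 3.14].

INTERFACE

Orientations are given as a unit quaternion [x, y, z, w].
In Python, from bench import r gives the robot as it stands.
- The arm moves only by the shell command python3 -m jog 'ROWS' [OPENING] [FORCE]. ROWS is JSON, a list of rows, each an object with "slide": the shift along the tool's x, y, z in cm, a list of three; "roll": the turn about the tool's x in degrees. A call has 1 to 5 rows; each row is the pose to reach, as a shift and turn from the pose measured when the call began, along the tool's axes at that moment; what a row does not reach only later rows make up. A row lasts 1/12 s, in which the tool goes at most 41.7 mm and 7.16 degrees, less where a joint would pass 70% of its speed; a pose out of reach is approached as far as the arm can. A call with a gripper value outside its range is refused whole. OPENING is the closure, from 0 (fully open) to 1 (shut), set as the call begins (- or left out, the last holds). The fingers move at their own pace and stop on an object; FORCE is the grip in N (left out, the last holds). Time passes only in rows, so rows that repeat a pose let the fingers close. It gives the time, the measured TCP pose, the force and the opening at its end, in the units of the state.
- r.read_state(): the state, without advancing time (a new reading comes with each control period).
- r.camera(name): name is "scene" or "top" or "wrist"; returns the picture (420x560x3 uint8, red, green, blue); there is no depth.
- r.camera_info(name): a dict with "intrinsics" (3x3 intrinsics, pixels), "k1" (the pictures are not rectified: a ray, as slopes to the right and down, at radius r is drawn at 1 + k1 r^2 times it, then the intrinsics apply), "R" (3x3) and "t" (3): a world point X has camera coordinates R X + t; the wrist camera has in their place "hand_eye" (4x4, takes a point from camera to tool coordinates, whose origin is the TCP and whose axes are the tool frame's). Camera axes: x right, y down, z forward; pixel columns grow to the right and rows downward; lengths in m; the calibration is good to about 2 mm. A picture is of the moment at which its call begins: read the wrist's pose just before it. camera_info takes no time and is no camera call.
- r.close_job(): hands the job in, once; it reports no verdict.
The state is a dict: "time": time; "joint_positions": joint angles; "joint_vel": joint speeds; "joint_torque": joint torques, N m; "ee_pos": TCP position; "eef_rot": TCP orientation; "ft_force": force on the tool from outside, world axes, zero at the start; "torque": the same for the moment, N m; "width": finger opening in m.
Only numpy, scipy, OpenCV 4.12 (cv2) and the standard library are available. Lean on these libraries where they do the work, as an engineer would, in place of code of your own. Each camera call takes 0.05 s, during which the arm holds its last target.

## Working session

There is one attempt and no reset: what is moved stays moved. The work goes in short steps, Python scripts to look and compute and a shell command to move; the robot and the scene stay as the last step left them, time stands still between calls to the robot, and variables do not carry over. Pictures are saved under pics/ and viewed, and the job is handed in when it is done.

```bash
ls; mkdir -p pics; python3 - <<'E'
from bench import r
import cv2,json
print(r.read_state())
for n in("scene","top","wrist"):
    im=r.camera(n); cv2.imwrite(f"pics/{n}0.png",cv2.cvtColor(im,cv2.COLOR_RGB2BGR))
    print(n,r.camera_info(n))
E
```

```text
pics
{'time': 0.0, 'joint_positions': array([ 1.22841066,  0.33282861, -0.06472218,  1.46097561,  0.02159702,
        1.34991841, -0.08850304]), 'joint_vel': array([ 0.001242  , -0.00343678,  0.00080268, -0.00187557,  0.00154024,
        0.00177391, -0.00058428]), 'joint_torque': array([-9.52415685e-04, -6.23261547e+01,  2.39425397e-02, -3.89904535e+01,
       -6.14190940e-02,  3.97756405e-02,  3.14887768e-05]), 'ee_pos': array([ 0.19635461, -0.59292327,  0.22176465]), 'eef_rot': array([-0.69798329, -0.11309063,  0.69818631, -0.11209688]), 'ft_force': array([ 0.49089933, -0.73669319,  0.25532118]), 'torque': array([ 0.00737662, -0.06077764,  0.00984872]), 'width': 0.0872142230011926}
scene {'intrinsics': array([[471.07359313,   0.        , 270.72414578],
       [  0.        , 471.07359313, 212.7146888 ],
       [  0.        ,   0.        ,   1.        ]]), 'k1': -0.15198058216201923, 'R': array([[ 0.25658544,  0.96651015,  0.00469396],
       [ 0.80506698, -0.21103374, -0.55437525],
       [-0.53481873,  0.14602357, -0.83225359]]), 't': array([-0.21018634, -0.40067963,  1.54512206])}
[... 262 characters left out ...]
 [-0.98719587, -0.01818795, -0.15847242],
       [ 0.15885717, -0.0221222 , -0.9870537 ]]), 't': array([0.02939697, 0.64159902, 0.95538102])}
wrist {'intrinsics': array([[371.15069909,   0.        , 277.2425446 ],
       [  0.        , 371.15069909, 208.56384569],
       [  0.        ,   0.        ,   1.        ]]), 'k1': -0.009743589683778158, 'hand_eye': array([[-1.34961544e-04, -3.00430087e-01,  9.53803829e-01,
        -1.61577038e-01],
       [ 9.99999990e-01, -3.42379787e-06,  1.40419788e-04,
        -1.06749983e-03],
       [-3.89206974e-05,  9.53803839e-01,  3.00430084e-01,
        -8.30478126e-02],
       [ 0.00000000e+00,  0.00000000e+00,  0.00000000e+00,
         1.00000000e+00]])}
```

View pics/scene0.png

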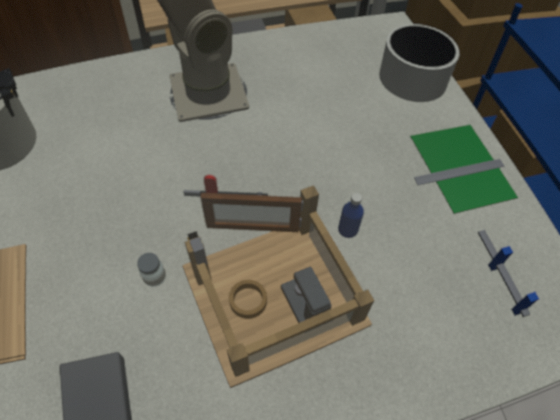

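View pics/top0.png

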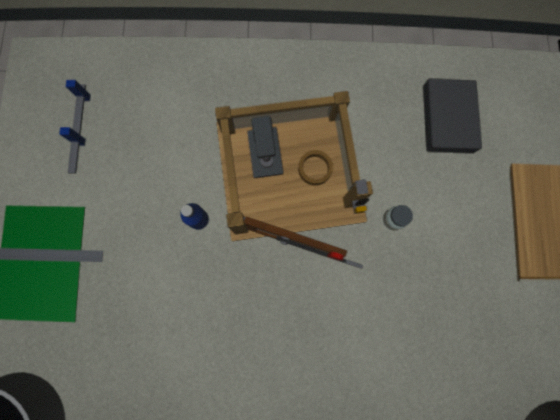

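View pics/wrist0.png

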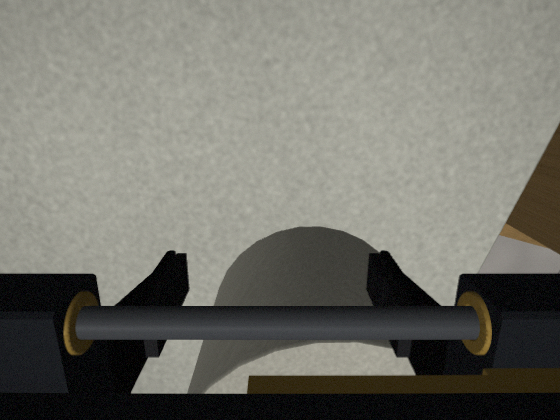

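The scene view shows the gate swung towards the robot (tab about 210,185) and the keeper at about (195,240). In the top view the tab is near (337,255), the striker near (360,210) and the jar at (398,217). I'll zoom in next.

```bash
cat > h.py <<'E'
import numpy as np,cv2
from scipy.optimize import least_squares
from scipy.spatial.transform import Rotation as Ro
from bench import r
def cam(n,st=None):
    c=r.camera_info(n)
    if n=="wrist":
        T=np.eye(4);T[:3,:3]=Ro.from_quat(st["eef_rot"]).as_matrix();T[:3,3]=st["ee_pos"]
        M=np.linalg.inv(T@c["hand_eye"]);c["R"]=M[:3,:3];c["t"]=M[:3,3]
    return c
def proj(c,X):
    p=(np.atleast_2d(X)@c["R"].T)+c["t"];s=p[:,:2]/p[:,2:]
    s=s*(1+c["k1"]*(s**2).sum(1,keepdims=True));K=c["intrinsics"]
    return s*[K[0,0],K[1,1]]+[K[0,2],K[1,2]]
def tri(obs):
    f=lambda X:np.concatenate([(proj(c,X)[0]-p) for c,p in obs])
    s=least_squares(f,[0.6,0,0.15]);return s.x,s.fun
def plane(c,p,z):
    s=least_squares(lambda q:proj(c,[q[0],q[1],z])[0]-p,[0.6,0]);return np.r_[s.x,z]
def save(im,n,box=None,k=1):
    if box: im=im[box[1]:box[3],box[0]:box[2]]
    cv2.imwrite(n,cv2.resize(cv2.cvtColor(im,cv2.COLOR_RGB2BGR),None,fx=k,fy=k,interpolation=cv2.INTER_CUBIC))
E
python3 - <<'E'
import cv2
a=cv2.imread("pics/scene0.png")[160:300,140:340];cv2.imwrite("pics/s0z.png",cv2.resize(a,None,fx=4,fy=4,interpolation=2))
a=cv2.imread("pics/top0.png")[150:290,210:410];cv2.imwrite("pics/t0z.png",cv2.resize(a,None,fx=4,fy=4,interpolation=2))
E
```

```text
(no output)
```

View pics/s0z.png

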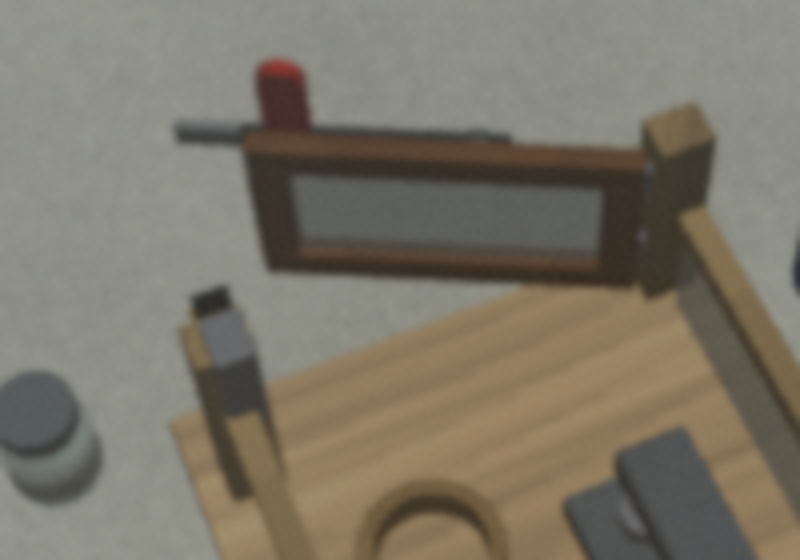

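View pics/t0z.png

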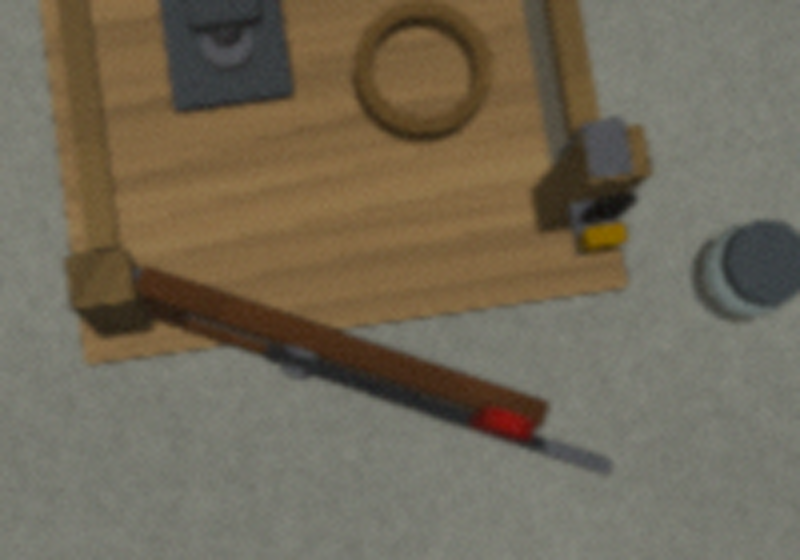

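```bash
cat > fit.py <<'E'
from h import *
S=cam("scene");T=cam("top")
s=lambda x,y:np.array([x/4+140-.375,y/4+160-.375])
t=lambda x,y:np.array([x/4+210-.375,y/4+150-.375])
def G(p,X):
    gx,gy,yaw=p[:3];c,sn=np.cos(yaw),np.sin(yaw);return np.array([gx+c*X[0]-sn*X[1],gy+sn*X[0]+c*X[1],X[2]])
def gate(p,d,nx,z):
    q=p[3];return G(p,[-np.sin(q)*d+np.cos(q)*nx,.13-np.cos(q)*d-np.sin(q)*nx,z])
if __name__=="__main__":
    obs=[("rear free",lambda p:gate(p,.24,.008,.16),S,s(243,153)),("rear free",lambda p:gate(p,.24,.008,.16),T,t(549,402)),
    ("front tip",lambda p:gate(p,.285,-.019,.154),T,t(606,473)),("rear tip",lambda p:gate(p,.285,-.011,.154),T,t(612,460)),
    ("tip",lambda p:gate(p,.285,-.015,.154),S,s(176,127)),
    ("tabtop",lambda p:gate(p,.215,-.015,.214),T,t(510,420)),("tabtop",lambda p:gate(p,.215,-.015,.212),S,s(281,66)),
    ("pivot",lambda p:gate(p,.1,-.015,.154),T,t(297,360)),
    ("baseL",lambda p:G(p,[p[4],p[5]+.18,.015]),T,t(84,362)),("baseR",lambda p:G(p,[p[4],p[5]-.18,.015]),T,t(628,286)),("baseR",lambda p:G(p,[p[4],p[5]-.18,.015]),S,s(171,425)),
    ("strF",lambda p:G(p,[-.031+p[6],-.138,.15]),T,t(605,248)),("strR",lambda p:G(p,[-.019+p[6],-.138,.15]),T,t(604,227)),
    ]
    f=lambda p:np.concatenate([pr(c,g(p))[0] -o if 0 else proj(c,g(p))[0]-o for _,g,c,o in obs])
    f2=least_squares(f,[.6,0,.0,.35,-.05,0,0],loss="soft_l1")
    print(f2.x.round(4))
    for (n,*_),e in zip(obs,f(f2.x).reshape(-1,2)):print(n,e.round(2))
    p=f2.x
    print("tab",gate(p,.215,-.015,.195),"tip",gate(p,.285,-.015,.145),"hinge",G(p,[0,.13,.16]),"striker",G(p,[-.019+p[6],-.138,.15]))
E
python3 fit.py
```

```text
[ 0.6245  0.003   0.1615  0.473  -0.0293 -0.001   0.01  ]
rear free [-0.59 -0.19]
rear free [-0.53 -0.37]
front tip [ 0.26 -0.  ]
rear tip [-0.19 -0.18]
tip [-0.68 -0.81]
tabtop [-0.73  0.18]
tabtop [-0.66  0.76]
pivot [-0.52 -0.06]
baseL [-0.64  0.06]
baseR [-0.08 -0.78]
baseR [-1.04 -0.52]
strF [ 0.35 -0.07]
strR [-0.32  0.06]
tab [ 0.52340005 -0.06874861  0.195     ] tip [ 0.5019498  -0.13538108  0.145     ] hinge [0.60356133 0.13131181 0.16      ] striker [ 0.63776565 -0.13464952  0.15      ]
```

```bash
cat > go.py <<'E'
# usage: go.target(pos, jaw_angle) -> slide cm, roll deg from present pose
from h import *
def show(pos,ang,st=None,label=""):
    st=st or r.read_state();R=Ro.from_quat(st["eef_rot"]).as_matrix()
    sl=R.T@(np.array(pos)-st["ee_pos"])*100
    d=R.T@np.array([np.cos(ang),np.sin(ang),0]);roll=np.degrees(np.arctan2(d[2],d[1]));roll=(roll+90)%180-90
    print(label,"slide",sl.round(2),"roll",round(roll,1))
def gp(p,a,q,extra=0):  # grasp TCP for latch angle a, gate angle q
    from fit import gate
    pp=list(p);pp[3]=q
    d=.1+.115*np.cos(a)-.05*np.sin(a); z=.145+.05*np.cos(a)+.115*np.sin(a)
    x=gate(pp,d,-.015,z);return x-[0,0,.019-extra],p[2]-q
P=[.6245,.003,.1615,.473,-.0293,-.001,.01]
E
python3 - <<'E'
from go import *
st=r.read_state();print(Ro.from_quat(st["eef_rot"]).as_matrix().round(3))
x,a=gp(P,0,.473);print(x,a)
show(x+[0,0,.1],a)
E
```

```text
[[-0.     0.314 -0.949]
 [ 0.001 -0.949 -0.314]
 [-1.    -0.001  0.   ]]
[ 0.52342336 -0.06874747  0.176     ] -0.3115
 slide [ -5.36 -39.49 -47.53] roll -53.8
```

```bash
python3 -m jog '[{"slide":[-5.4,-4,-5],"roll":-6},{"slide":[-5.4,-7,-8],"roll":-12},{"slide":[-5.4,-10,-11],"roll":-18},{"slide":[-5.4,-12.5,-14.5],"roll":-24},{"slide":[-5.4,-15,-18],"roll":-30}]' 0 15
python3 - <<'E'
from go import *
x,a=gp(P,0,.473);show(x+[0,0,.1],a);print(r.read_state()["ft_force"])
E
```

```text
time: 0.57
ee_pos: [0.2985, -0.4248, 0.2754]
eef_rot: [-0.644, -0.291, 0.645, -0.291]
ft_force: [1.6, -0.5, 1.0]
width: 0.0872
 slide [ -0.07  -6.69 -41.58] roll -23.6
[ 1.56392724 -0.46419822  1.02699989]
```

```bash
python3 -m jog '[{"slide":[0,-0.7,-4],"roll":-6},{"slide":[0,-1.4,-8],"roll":-12},{"slide":[0,-2,-12],"roll":-18},{"slide":[0,-2.6,-16],"roll":-23.6},{"slide":[0,-3.2,-20],"roll":-23.6}]'
python3 - <<'E'
from go import *
x,a=gp(P,0,.473);show(x+[0,0,.1],a)
E
```

```text
time: 0.98
ee_pos: [0.4073, -0.2518, 0.2754]
eef_rot: [-0.57, -0.418, 0.57, -0.418]
ft_force: [0.8, -1.1, 0.1]
width: 0.0872
 slide [ -0.07   5.58 -20.94] roll 0.4
```

```bash
python3 -m jog '[{"slide":[0,1.2,-4],"roll":0},{"slide":[0,2.4,-8],"roll":0},{"slide":[0,3.6,-12],"roll":0.4},{"slide":[0,4.6,-16],"roll":0.4},{"slide":[0,5.3,-19],"roll":0.4}]'
python3 -m jog '[{"slide":[0,0,0],"roll":0}]'
python3 - <<'E'
from go import *
x,a=gp(P,0,.473);show(x+[0,0,.1],a)
st=r.read_state();c=cam("wrist",st);im=r.camera("wrist");save(im,"pics/w1.png",None,1.4)
from fit import gate
for n,X in [("tab",gate(P,.215,-.015,.212)),("tip",gate(P,.285,-.015,.154)),("grear",gate(P,.24,.008,.16))]:print(n,proj(c,X)*1.4)
E
```

```text
time: 1.4
ee_pos: [0.5159, -0.0831, 0.2753]
eef_rot: [0.571, 0.417, -0.571, 0.417]
ft_force: [0.5, -1.2, -0.3]
width: 0.087
time: 1.48
ee_pos: [0.5179, -0.0762, 0.2752]
eef_rot: [0.57, 0.42, -0.569, 0.419]
ft_force: [-0.7, 0.2, -0.1]
width: 0.0873
 slide [-0.07  0.3  -0.87] roll 0.6
tab [[395.98866762 301.40514328]]
tip [[392.88139885 381.28873939]]
grear [[434.60104436 314.77230716]]
```

View pics/w1.png

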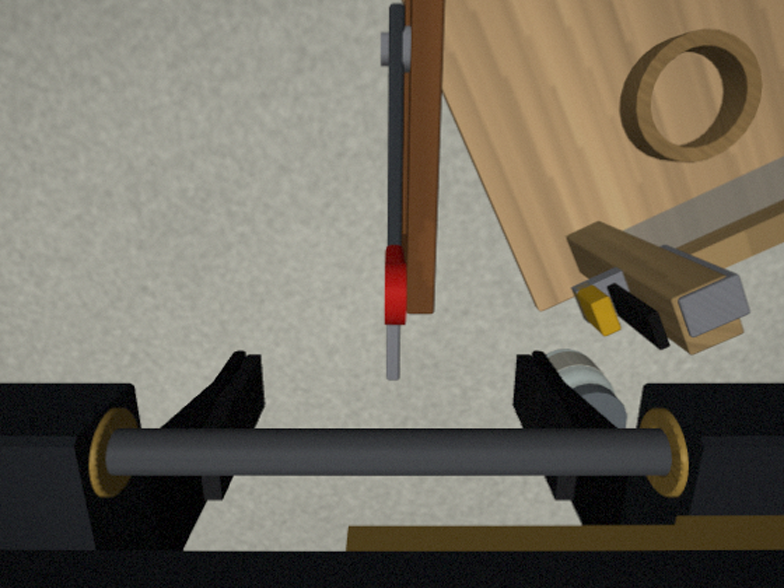

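The wrist view agrees with the fit: tab at (395,285), bar tip at (393,380), gate rear corner at (434,313). The striker shows at (598,310). Next I'll refine the keeper offset from this picture.

```bash
python3 - <<'E'
from go import *
from fit import G
st=r.read_state();c=cam("wrist",st)
for d in(.005,.01,.015):
  print(d,[ (proj(c,G(P,[x+d,y,.15]))[0]*1.4).round(0).tolist() for x in(-.031,-.019) for y in(-.126,-.15)],"pad top",[ (proj(c,G(P,[-.015+d,y,.187]))[0]*1.4).round(0).tolist() for y in(-.127,-.149)])
E
python3 - <<'E'
import cv2
a=cv2.imread("pics/w1.png")[230:370,550:760];cv2.imwrite("pics/w1z.png",cv2.resize(a,None,fx=3.5,fy=3.5,interpolation=2))
E
```

```text
0.005 [[580.0, 305.0], [594.0, 339.0], [599.0, 297.0], [613.0, 331.0]] pad top [[635.0, 317.0], [649.0, 352.0]]
0.01 [[588.0, 302.0], [602.0, 336.0], [608.0, 293.0], [621.0, 328.0]] pad top [[645.0, 313.0], [658.0, 348.0]]
0.015 [[596.0, 298.0], [610.0, 332.0], [616.0, 289.0], [629.0, 324.0]] pad top [[654.0, 309.0], [667.0, 344.0]]
```

View pics/w1z.png

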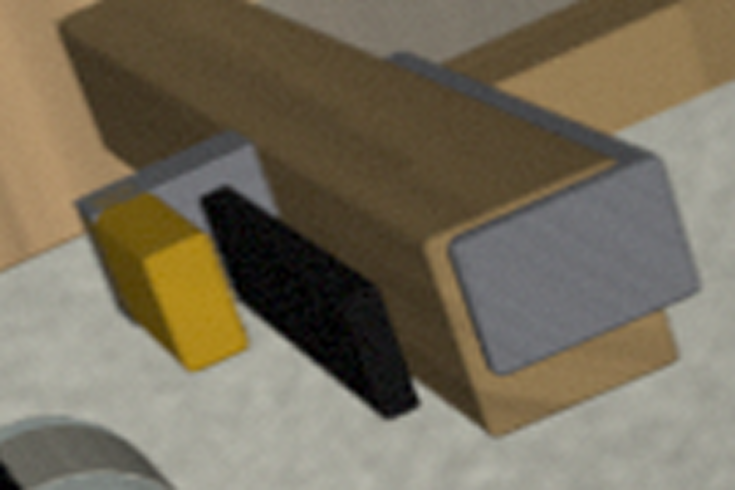

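The keeper offset reads about +10.5 mm in both the top and wrist views. Descending onto the tab now.

```bash
python3 -m jog '[{"slide":[2.5,0.3,-0.9],"roll":0.6},{"slide":[5,0.3,-0.9],"roll":0.6},{"slide":[7,0.3,-0.9],"roll":0.6},{"slide":[8,0.3,-0.9],"roll":0.6},{"slide":[8,0.3,-0.9],"roll":0.6}]' 0.3 12
python3 - <<'E'
from go import *
x,a=gp(P,0,.473);show(x,a);print(r.read_state()["ft_force"])
st=r.read_state();im=r.camera("wrist");save(im,"pics/w2.png",None,1)
E
```

```text
time: 1.95
ee_pos: [0.521, -0.0717, 0.193]
eef_rot: [-0.572, -0.417, 0.573, -0.414]
ft_force: [0.5, -0.2, -0.1]
width: 0.0641
 slide [ 1.7   0.14 -0.35] roll -0.2
[ 0.4642039  -0.16432145 -0.08767007]
```

View pics/w2.png

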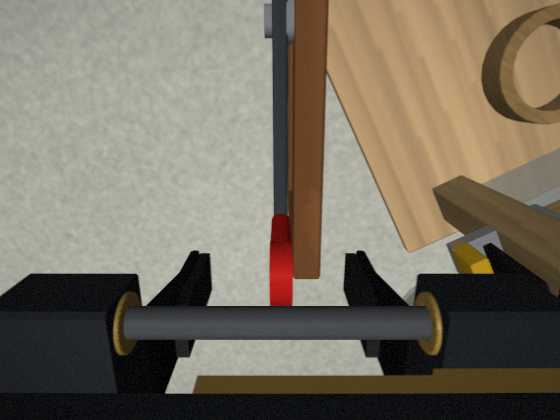

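The tab sits between the fingers at (281,260), within 3 px of centre. I'll finish the descent and grip.

```bash
python3 -m jog '[{"slide":[1.7,0.1,-0.4],"roll":0},{"slide":[1.7,0.1,-0.4],"roll":0},{"slide":[1.7,0.1,-0.4],"roll":0},{"slide":[1.7,0.1,-0.4],"roll":0}]' 0.6 12
python3 -m jog '[{"slide":[0,0,0]},{"slide":[0,0,0]},{"slide":[0,0,0]},{"slide":[0,0,0]},{"slide":[0,0,0]}]' 1 12
python3 -m jog '[{"slide":[0,0,0]},{"slide":[0,0,0]},{"slide":[0,0,0]},{"slide":[0,0,0]},{"slide":[0,0,0]}]' 1 12
python3 - <<'E'
from go import *
x,a=gp(P,0,.473);show(x,a);print(r.read_state()["ft_force"])
E
```

```text
time: 2.33
ee_pos: [0.5246, -0.0684, 0.1791]
eef_rot: [0.573, 0.416, -0.572, 0.415]
ft_force: [-0.3, -0.2, 1.1]
width: 0.0421
 slide [ 0.31 -0.1   0.07] roll -0.2
[-0.31083689 -0.22045347  1.07603178]invalid input at $[0]: expected keys slide, roll
invalid input at $[0]: expected keys slide, roll
```

```bash
python3 -m jog '[{"slide":[0.3,-0.1,0],"roll":0},{"slide":[0.3,-0.1,0],"roll":0},{"slide":[0.3,-0.1,0],"roll":0},{"slide":[0.3,-0.1,0],"roll":0},{"slide":[0.3,-0.1,0],"roll":0}]' 1 12
python3 -m jog '[{"slide":[0,0,0],"roll":0},{"slide":[0,0,0],"roll":0},{"slide":[0,0,0],"roll":0}]' 1 12
python3 - <<'E'
from go import *
x,a=gp(P,0,.473);show(x,a);print(r.read_state()["ft_force"])
E
```

```text
time: 2.75
ee_pos: [0.5237, -0.0681, 0.1763]
eef_rot: [0.573, 0.416, -0.572, 0.415]
ft_force: [-0.5, 0.3, 0.6]
width: 0.0099
time: 3.0
ee_pos: [0.5237, -0.0681, 0.1763]
eef_rot: [0.573, 0.416, -0.572, 0.415]
ft_force: [-1.0, 0.1, 0.1]
width: 0.0098
 slide [ 0.03 -0.    0.07] roll -0.2
[-0.97222765  0.12324146  0.06646393]
```

Gripped at 9.8 mm. Now the lift rows along the arc.

```bash
python3 - <<'E'
from go import *
for q in(.473,):
  for al in(.04,.08,.12,.16,.18):
    x,a=gp(P,al,q);show(x,a,label=al)
E
```

```text
0.04 slide [-0.43 -0.   -0.14] roll -0.2
0.08 slide [-0.87 -0.   -0.37] roll -0.2
0.12 slide [-1.31 -0.   -0.61] roll -0.2
0.16 slide [-1.74 -0.01 -0.88] roll -0.2
0.18 slide [-1.95 -0.01 -1.01] roll -0.2
```

```bash
python3 -m jog '[{"slide":[-0.45,0,-0.2],"roll":0},{"slide":[-0.9,0,-0.43],"roll":0},{"slide":[-1.35,0,-0.67],"roll":0},{"slide":[-1.8,0,-0.94],"roll":0},{"slide":[-2.0,0,-1.08],"roll":0}]'
python3 -m jog '[{"slide":[0,0,0],"roll":0},{"slide":[0,0,0],"roll":0}]'
python3 - <<'E'
from go import *
for al in (.16,.18,.2):
  x,a=gp(P,al,.473);show(x,a,label=al)
st=r.read_state();print(st["ft_force"]);im=r.camera("wrist");save(im,"pics/w3.png");save(r.camera("scene"),"pics/s3.png",(140,120,340,270),4)
E
```

```text
time: 3.42
ee_pos: [0.5271, -0.0579, 0.1971]
eef_rot: [0.572, 0.416, -0.572, 0.415]
ft_force: [-2.1, -3.6, -3.2]
width: 0.0101
time: 3.58
ee_pos: [0.5272, -0.0579, 0.1973]
eef_rot: [0.572, 0.416, -0.572, 0.416]
ft_force: [-1.2, -2.2, -3.2]
width: 0.0096
0.16 slide [ 0.36 -0.03  0.21] roll -0.2
0.18 slide [ 0.16 -0.03  0.07] roll -0.2
0.2 slide [-0.05 -0.03 -0.07] roll -0.2
[-1.23194717 -2.16317155 -3.1554089 ]
```

View pics/w3.png

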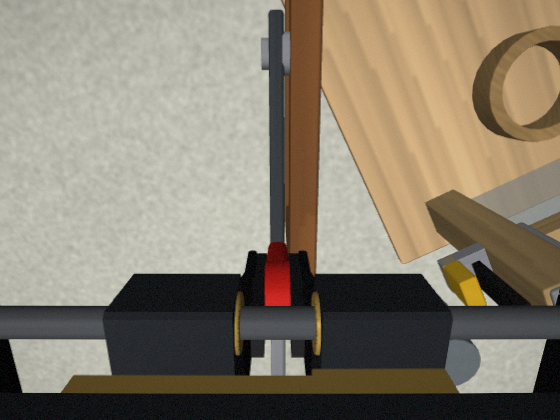

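View pics/s3.png

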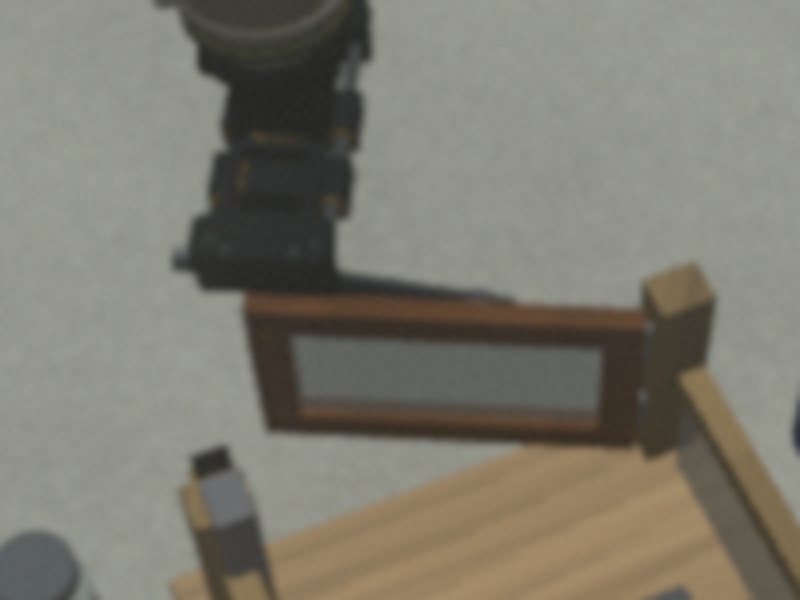

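The bar is lifted to about 0.195 rad: the gap at the tip shows at (180,258) in the scene view. Now rows to swing the gate.

```bash
cat > plan.py <<'E'
import sys
from go import *
al=float(sys.argv[1])
st=r.read_state();print(st["time"],st["ft_force"].round(1),st["width"])
for q in map(float,sys.argv[2:]):
    x,a=gp(P,al,q);show(x,a,st,label=q)
E
python3 plan.py .192 .473 .44 .40 .36 .32 .28
```

```text
3.6833 [-1.8 -3.1 -1.8] 0.0098647317602766
0.473 slide [ 0.01 -0.03 -0.02] roll -0.2
0.44 slide [0.01 0.64 0.01] roll -2.1
0.4 slide [0.01 1.46 0.03] roll -4.4
0.36 slide [0.01 2.27 0.01] roll -6.7
0.32 slide [ 0.01  3.09 -0.04] roll -9.0
0.28 slide [ 0.01  3.9  -0.12] roll -11.2
```

```bash
python3 -m jog '[{"slide":[0,0.64,0.01],"roll":-2.1},{"slide":[0,1.46,0.03],"roll":-4.4},{"slide":[0,2.27,0.01],"roll":-6.7},{"slide":[0,3.09,-0.04],"roll":-9.0},{"slide":[0,3.9,-0.12],"roll":-11.2}]'
python3 plan.py .192 .28 .24 .20 .16 .12 .09
```

```text
time: 4.1
ee_pos: [0.565, -0.0691, 0.197]
eef_rot: [0.529, 0.47, -0.528, 0.469]
ft_force: [-2.0, -0.9, -1.8]
width: 0.01
4.1 [-2.  -0.9 -1.8] 0.010015309897597812
0.28 slide [-0.   -0.03 -0.03] roll 0.0
0.24 slide [-0.    0.78  0.02] roll -2.3
0.2 slide [-0.    1.6   0.03] roll -4.5
0.16 slide [-0.    2.41  0.01] roll -6.8
0.12 slide [-0.    3.23 -0.05] roll -9.1
0.09 slide [-0.    3.83 -0.11] roll -10.9
```

```bash
python3 -m jog '[{"slide":[0,0.78,0.02],"roll":-2.3},{"slide":[0,1.6,0.03],"roll":-4.5},{"slide":[0,2.41,0.01],"roll":-6.8},{"slide":[0,3.23,-0.05],"roll":-9.1},{"slide":[0,3.83,-0.11],"roll":-10.9}]'
python3 - <<'E'
from h import *
save(r.camera("wrist"),"pics/w4.png",None,1.4);save(r.camera("scene"),"pics/s4.png",(140,140,340,290),4)
E
python3 plan.py .192 .09 .06 .03 .01 0 -.01
```

```text
time: 4.52
ee_pos: [0.6038, -0.0729, 0.1969]
eef_rot: [0.482, 0.518, -0.481, 0.518]
ft_force: [-1.7, -1.8, -2.1]
width: 0.0097
4.6167 [ 1.  -3.8 -1.7] 0.009811034424282331
0.09 slide [-0.01 -0.08 -0.03] roll 0.1
0.06 slide [-0.01  0.53  0.01] roll -1.7
0.03 slide [-0.01  1.15  0.03] roll -3.4
0.01 slide [-0.01  1.55  0.03] roll -4.5
0.0 slide [-0.01  1.76  0.03] roll -5.1
-0.01 slide [-0.01  1.96  0.02] roll -5.7
```

View pics/w4.png

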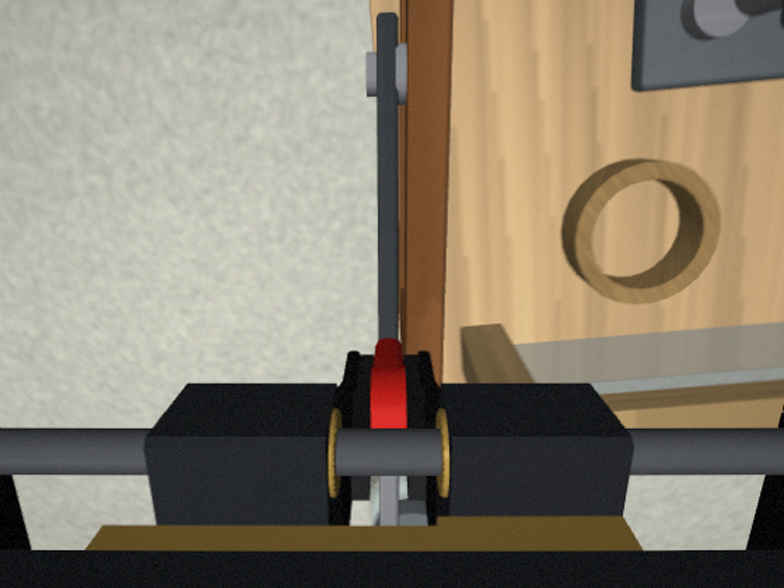

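View pics/s4.png

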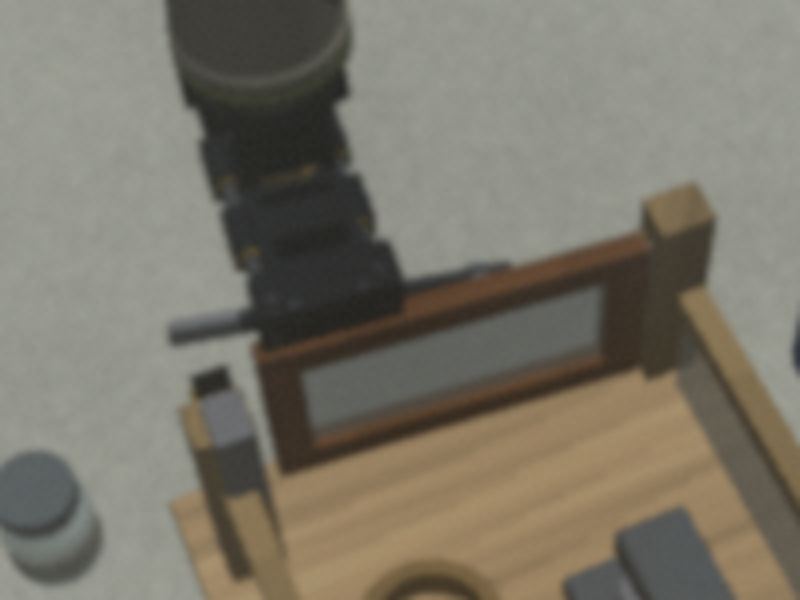

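The bar is raised in front of the keeper, with the tip at (172,333) and the pad at (210,380) in the scene view. Everything is clear.

```bash
python3 -m jog '[{"slide":[0,0.4,0.01],"roll":-1.3},{"slide":[0,0.8,0.02],"roll":-2.4},{"slide":[0,1.2,0.03],"roll":-3.5},{"slide":[0,1.5,0.03],"roll":-4.4},{"slide":[0,1.7,0.03],"roll":-5.0}]'
python3 -m jog '[{"slide":[0,0,0],"roll":0},{"slide":[0,0,0],"roll":0}]'
python3 -m jog '[{"slide":[0,0,0],"roll":0},{"slide":[0,0,0],"roll":0}]'
python3 plan.py .192  .01 0 -.01 -.02 -.03 -.04
```

```text
time: 5.03
ee_pos: [0.6213, -0.072, 0.1969]
eef_rot: [0.459, 0.539, -0.457, 0.539]
ft_force: [0.6, -3.1, -1.7]
width: 0.0096
time: 5.2
ee_pos: [0.6215, -0.0719, 0.197]
eef_rot: [0.459, 0.539, -0.457, 0.539]
ft_force: [-0.0, -2.2, -1.9]
width: 0.0097
time: 5.37
ee_pos: [0.6215, -0.072, 0.197]
eef_rot: [0.459, 0.538, -0.457, 0.539]
ft_force: [0.1, -2.9, -2.3]
width: 0.0094
5.3667 [ 0.1 -2.9 -2.3] 0.009363222863941447
0.01 slide [-0.   -0.2  -0.03] roll 0.5
0.0 slide [-0.    0.   -0.02] roll -0.0
-0.01 slide [-0.    0.21 -0.  ] roll -0.6
-0.02 slide [-0.    0.41  0.01] roll -1.2
-0.03 slide [-0.    0.61  0.02] roll -1.8
-0.04 slide [-0.    0.82  0.03] roll -2.3
```

```bash
python3 -m jog '[{"slide":[0,0.1,0],"roll":-0.3},{"slide":[0,0.2,0],"roll":-0.6},{"slide":[0,0.2,0],"roll":-0.6},{"slide":[0,0.2,0],"roll":-0.6}]'
cat >> plan.py <<'E'
f=[]
R=Ro.from_quat(st["eef_rot"]).as_matrix()
print("tool force x,y,z",(R.T@st["ft_force"]).round(2), "moment tool",(R.T@st["torque"]).round(2))
E
python3 plan.py .192  -.01 -.02 -.03 -.04
```

```text
time: 5.7
ee_pos: [0.6236, -0.0717, 0.197]
eef_rot: [0.456, 0.541, -0.455, 0.541]
ft_force: [0.9, -3.2, -2.0]
width: 0.0097
5.7 [ 0.9 -3.2 -2. ] 0.009666397978183283
-0.01 slide [ 0.   -0.   -0.01] roll -0.0
-0.02 slide [0.  0.2 0. ] roll -0.6
-0.03 slide [0.   0.4  0.01] roll -1.2
-0.04 slide [0.   0.61 0.02] roll -1.7
tool force x,y,z [1.97 0.33 3.35] moment tool [-0.03 -0.64 -0.02]
```

```bash
python3 -m jog '[{"slide":[0,0.1,0],"roll":-0.3},{"slide":[0,0.1,0],"roll":-0.3},{"slide":[0,0.1,0],"roll":-0.3}]'
python3 plan.py .192  -.015 -.02
python3 -m jog '[{"slide":[0,0.1,0],"roll":-0.3},{"slide":[0,0.1,0],"roll":-0.3},{"slide":[0,0.1,0],"roll":-0.3}]'
python3 plan.py .192  -.02 -.025 -.03 -.04
```

```text
time: 5.95
ee_pos: [0.6247, -0.0716, 0.1971]
eef_rot: [0.455, 0.542, -0.453, 0.542]
ft_force: [-0.2, -3.2, -2.0]
width: 0.0098
5.95 [-0.2 -3.2 -2. ] 0.009812082169266432
-0.015 slide [ 0.   -0.01 -0.01] roll 0.0
-0.02 slide [ 0.    0.09 -0.  ] roll -0.3
tool force x,y,z [ 1.95 -0.72  3.11] moment tool [-0.04 -0.63 -0.09]
time: 6.2
ee_pos: [0.6257, -0.0714, 0.197]
eef_rot: [0.453, 0.543, -0.452, 0.544]
ft_force: [0.6, -1.8, -1.8]
width: 0.01
6.2 [ 0.6 -1.8 -1.8] 0.010014843981166874
-0.02 slide [ 0.   -0.02 -0.01] roll 0.0
-0.025 slide [0.   0.09 0.  ] roll -0.3
-0.03 slide [0.   0.19 0.01] roll -0.6
-0.04 slide [0.   0.39 0.02] roll -1.1
tool force x,y,z [1.77 0.24 1.84] moment tool [-0.12 -0.67 -0.15]
```

```bash
for i in 1; do python3 -m jog '[{"slide":[0,0.1,0],"roll":-0.3},{"slide":[0,0.1,0],"roll":-0.3},{"slide":[0,0.1,0],"roll":-0.3}]'
python3 plan.py .192  -.025
python3 -m jog '[{"slide":[0,0.1,0],"roll":-0.3},{"slide":[0,0.1,0],"roll":-0.3},{"slide":[0,0.1,0],"roll":-0.3}]'
python3 plan.py .192  -.03 -.035 -.04;done
```

```text
time: 6.45
ee_pos: [0.6268, -0.0713, 0.1971]
eef_rot: [0.452, 0.544, -0.45, 0.545]
ft_force: [0.3, -3.4, -1.7]
width: 0.0099
6.45 [ 0.3 -3.4 -1.7] 0.009949672347083155
-0.025 slide [ 0.01 -0.03 -0.01] roll 0.0
tool force x,y,z [ 1.65 -0.28  3.36] moment tool [-0.09 -0.68 -0.06]
time: 6.7
ee_pos: [0.6276, -0.0712, 0.1971]
eef_rot: [0.451, 0.545, -0.449, 0.546]
ft_force: [-2.1, -4.0, -0.8]
width: 0.0097
6.7 [-2.1 -4.  -0.8] 0.009700030903048723
-0.03 slide [ 0.   -0.   -0.01] roll 0.0
-0.035 slide [0.  0.1 0. ] roll -0.3
-0.04 slide [0.   0.2  0.01] roll -0.5
tool force x,y,z [ 0.83 -2.82  3.48] moment tool [-0.01 -0.64 -0.55]
```

Contact with the pad at gate angle of about -0.027: the tool y force stepped to -2.8 N. Pressing on in steps.

```bash
python3 -m jog '[{"slide":[0,0.1,0],"roll":-0.3},{"slide":[0,0.1,0],"roll":-0.3},{"slide":[0,0.1,0],"roll":-0.3}]'
python3 plan.py .192  -.035
python3 -m jog '[{"slide":[0,0.1,0],"roll":-0.3},{"slide":[0,0.1,0],"roll":-0.3},{"slide":[0,0.1,0],"roll":-0.3}]'
python3 plan.py .192  -.04 -.045
```

```text
time: 6.95
ee_pos: [0.6285, -0.0711, 0.1971]
eef_rot: [0.449, 0.547, -0.448, 0.547]
ft_force: [-3.6, -4.8, 0.9]
width: 0.0097
6.95 [-3.6 -4.8  0.9] 0.009694618029980617
-0.035 slide [ 0.    0.01 -0.  ] roll 0.0
tool force x,y,z [-0.94 -4.51  3.98] moment tool [-0.03 -0.64 -0.84]
time: 7.2
ee_pos: [0.6293, -0.071, 0.1971]
eef_rot: [0.447, 0.548, -0.446, 0.548]
ft_force: [-3.0, -3.1, 0.4]
width: 0.0102
7.2 [-3.  -3.1  0.4] 0.010180395599253529
-0.04 slide [0.01 0.03 0.  ] roll 0.1
-0.045 slide [0.01 0.13 0.01] roll -0.2
tool force x,y,z [-0.44 -3.54  2.43] moment tool [ 0.03 -0.61 -0.82]
```

```bash
python3 -m jog '[{"slide":[0,0.1,0],"roll":-0.3},{"slide":[0,0.1,0],"roll":-0.3},{"slide":[0,0.1,0],"roll":-0.3}]'
python3 plan.py .192  -.045
python3 -m jog '[{"slide":[0,0.08,0],"roll":-0.2},{"slide":[0,0.08,0],"roll":-0.2},{"slide":[0,0.08,0],"roll":-0.2}]'
python3 plan.py .192  -.045 -.05
```

```text
time: 7.45
ee_pos: [0.63, -0.0709, 0.1971]
eef_rot: [0.446, 0.549, -0.445, 0.549]
ft_force: [-4.2, -4.2, 0.3]
width: 0.0098
7.45 [-4.2 -4.2  0.3] 0.009831883616924752
-0.045 slide [0.01 0.06 0.  ] roll 0.1
tool force x,y,z [-0.26 -4.96  3.25] moment tool [ 0.05 -0.62 -0.92]
time: 7.7
ee_pos: [0.6305, -0.0709, 0.1971]
eef_rot: [0.445, 0.55, -0.445, 0.55]
ft_force: [-4.0, -3.4, 0.8]
width: 0.0098
7.7 [-4.  -3.4  0.8] 0.009773870610303539
-0.045 slide [ 0.    0.01 -0.  ] roll 0.2
-0.05 slide [0.   0.11 0.  ] roll -0.0
tool force x,y,z [-0.79 -4.65  2.47] moment tool [ 0.07 -0.58 -1.01]
```

```bash
python3 -m jog '[{"slide":[0,0.07,0],"roll":0},{"slide":[0,0.07,0],"roll":0},{"slide":[0,0.07,0],"roll":0}]'
python3 - <<'E'
from h import *
save(r.camera("top"),"pics/t5.png",(290,150,410,240),6);save(r.camera("scene"),"pics/s5.png",(140,160,340,300),4)
from go import *
st=r.read_state()
for al in(.192,.16,.12,.08,.04,0):
    x,a=gp(P,al,-.047);show(x,a,st,al)
E
python3 plan.py .192 -.045 -.05
```

```text
time: 7.95
ee_pos: [0.6308, -0.0708, 0.1971]
eef_rot: [0.445, 0.55, -0.445, 0.549]
ft_force: [-5.8, -4.0, 1.0]
width: 0.0102
0.192 slide [ 0.01  0.02 -0.  ] roll 0.1
0.16 slide [0.34 0.02 0.22] roll 0.1
0.12 slide [0.77 0.02 0.48] roll 0.1
0.08 slide [1.2  0.02 0.73] roll 0.1
0.04 slide [1.65 0.02 0.96] roll 0.1
0 slide [2.11 0.02 1.17] roll 0.1
8.05 [-5.2 -3.1  1.1] 0.009523320311038233
-0.045 slide [ 0.01 -0.02 -0.  ] roll 0.2
-0.05 slide [0.01 0.08 0.  ] roll -0.1
tool force x,y,z [-1.07 -5.72  1.95] moment tool [ 0.02 -0.56 -1.08]
```

View pics/t5.png

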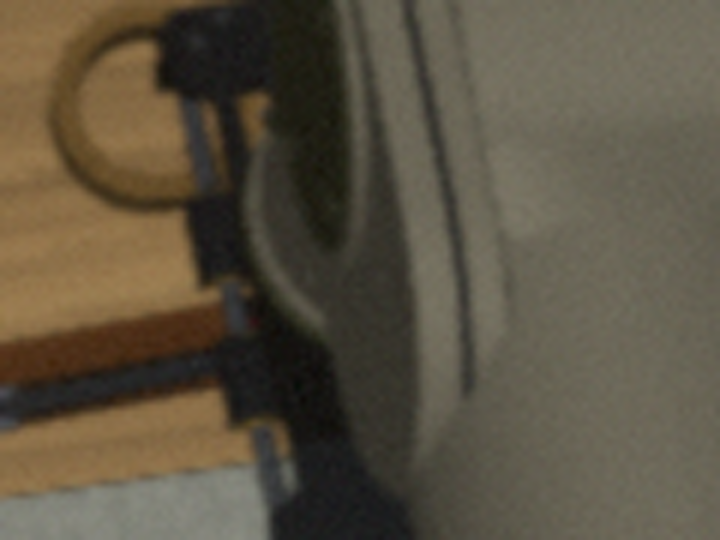

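View pics/s5.png

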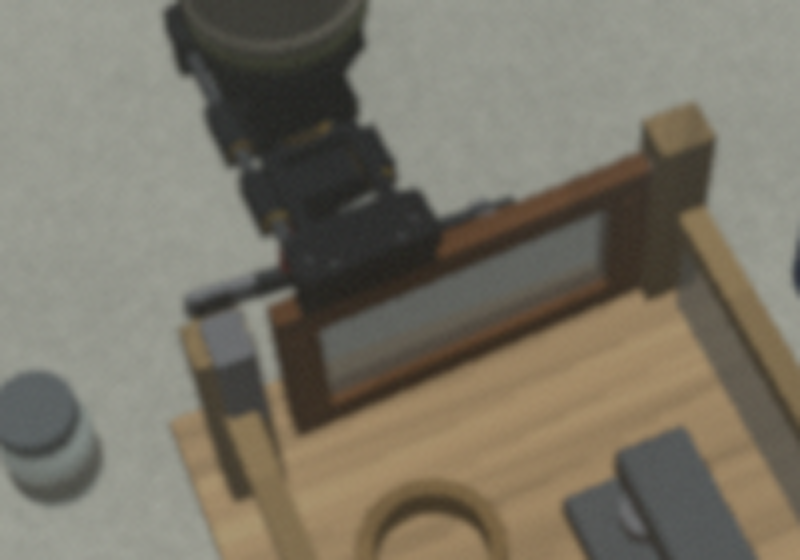

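The bar is against the pad: in the scene view the bar end at (190,300) hides the pad, and the push is about 5 N. Lowering along the arc.

```bash
python3 -m jog '[{"slide":[0.17,0.02,0.11],"roll":0},{"slide":[0.34,0.02,0.22],"roll":0},{"slide":[0.55,0.02,0.35],"roll":0},{"slide":[0.7,0.02,0.44],"roll":0},{"slide":[0.7,0.02,0.44],"roll":0}]'
python3 - <<'E'
from go import *
st=r.read_state()
for al in(.14,.12,.1,.08,.06,.04,.02,0):
    x,a=gp(P,al,-.047);show(x,a,st,al)
E
python3 plan.py .12 -.045 -.05
```

```text
time: 8.47
ee_pos: [0.6315, -0.0747, 0.1899]
eef_rot: [0.445, 0.551, -0.445, 0.549]
ft_force: [-4.9, -2.5, 0.5]
width: 0.0098
0.14 slide [-0.17  0.03 -0.04] roll 0.1
0.12 slide [0.05 0.03 0.09] roll 0.1
0.1 slide [0.27 0.03 0.22] roll 0.1
0.08 slide [0.49 0.03 0.34] roll 0.1
0.06 slide [0.71 0.03 0.45] roll 0.1
0.04 slide [0.93 0.03 0.56] roll 0.1
0.02 slide [1.16 0.03 0.67] roll 0.1
0 slide [1.39 0.03 0.77] roll 0.1
8.4667 [-4.9 -2.5  0.5] 0.00981118259370381
-0.045 slide [ 0.05 -0.01  0.09] roll 0.2
-0.05 slide [0.05 0.09 0.09] roll -0.0
tool force x,y,z [-0.49 -5.3   1.47] moment tool [-0.03 -0.26 -0.91]
```

```bash
python3 -m jog '[{"slide":[0.12,0.03,0.1],"roll":0},{"slide":[0.24,0.03,0.18],"roll":0},{"slide":[0.36,0.03,0.25],"roll":0},{"slide":[0.36,0.03,0.25],"roll":0}]'
python3 plan.py .1 -.045 -.05; python3 plan.py .08 -.045
python3 -m jog '[{"slide":[0.12,0.02,0.06],"roll":0},{"slide":[0.24,0.02,0.12],"roll":0},{"slide":[0.24,0.02,0.12],"roll":0}]'
python3 plan.py .08 -.045 -.05; python3 plan.py .06 -.045;python3 plan.py 0 -.045
```

```text
time: 8.8
ee_pos: [0.6322, -0.0764, 0.1863]
eef_rot: [0.445, 0.551, -0.444, 0.549]
ft_force: [-3.2, -2.1, 0.1]
width: 0.0102
8.8 [-3.2 -2.1  0.1] 0.01020171805473616
-0.045 slide [-0.09 -0.04  0.03] roll 0.3
-0.05 slide [-0.09  0.06  0.04] roll -0.0
tool force x,y,z [-0.12 -3.53  1.35] moment tool [ 0.   -0.06 -0.75]
8.8 [-3.2 -2.1  0.1] 0.01020171805473616
-0.045 slide [ 0.13 -0.04  0.15] roll 0.3
tool force x,y,z [-0.12 -3.53  1.35] moment tool [ 0.   -0.06 -0.75]
time: 9.05
ee_pos: [0.6326, -0.0773, 0.1841]
eef_rot: [0.445, 0.551, -0.444, 0.549]
ft_force: [-5.3, -2.3, 2.0]
width: 0.0097
9.05 [-5.3 -2.3  2. ] 0.009701963568479868
-0.045 slide [-0.09 -0.06  0.05] roll 0.3
-0.05 slide [-0.09  0.04  0.06] roll -0.0
tool force x,y,z [-1.96 -5.71  1.12] moment tool [-0.04 -0.26 -0.8 ]
9.05 [-5.3 -2.3  2. ] 0.009701963568479868
-0.045 slide [ 0.13 -0.06  0.17] roll 0.3
tool force x,y,z [-1.96 -5.71  1.12] moment tool [-0.04 -0.26 -0.8 ]
9.05 [-5.3 -2.3  2. ] 0.009701963568479868
-0.045 slide [ 0.81 -0.06  0.49] roll 0.3
tool force x,y,z [-1.96 -5.71  1.12] moment tool [-0.04 -0.26 -0.8 ]
```

```bash
python3 -m jog '[{"slide":[0.08,0.02,0.06],"roll":0},{"slide":[0.08,0.02,0.06],"roll":0},{"slide":[0.08,0.02,0.06],"roll":0}]'
python3 plan.py .08 -.045
python3 -m jog '[{"slide":[0.1,0.02,0.06],"roll":0},{"slide":[0.1,0.02,0.06],"roll":0}]'
python3 plan.py .06 -.045
```

```text
time: 9.3
ee_pos: [0.6327, -0.0776, 0.1834]
eef_rot: [0.444, 0.551, -0.444, 0.549]
ft_force: [-5.5, -2.6, 2.4]
width: 0.0099
9.3 [-5.5 -2.6  2.4] 0.009904504722443861
-0.045 slide [-0.16 -0.07  0.02] roll 0.3
tool force x,y,z [-2.34 -5.96  1.38] moment tool [-0.   -0.11 -1.04]
time: 9.47
ee_pos: [0.6328, -0.078, 0.1825]
eef_rot: [0.444, 0.552, -0.444, 0.549]
ft_force: [-5.4, -3.1, 1.1]
width: 0.01
9.4667 [-5.4 -3.1  1.1] 0.009980664074514874
-0.045 slide [-0.03 -0.07  0.1 ] roll 0.3
tool force x,y,z [-1.13 -5.9   1.94] moment tool [ 0.   -0.21 -1.06]
```

```bash
python3 -m jog '[{"slide":[0.12,0.0,0.08],"roll":0},{"slide":[0.24,0.0,0.15],"roll":0},{"slide":[0.24,0.0,0.15],"roll":0}]'
python3 plan.py .04 -.045
python3 -m jog '[{"slide":[0.12,0.0,0.07],"roll":0},{"slide":[0.24,0.0,0.14],"roll":0},{"slide":[0.24,0.0,0.14],"roll":0}]'
python3 plan.py .02 -.045
python3 - <<'E'
from h import *
save(r.camera("scene"),"pics/s6.png",(140,160,340,300),4);save(r.camera("wrist"),"pics/w6.png",None,1.4)
E
```

```text
time: 9.72
ee_pos: [0.633, -0.0789, 0.1801]
eef_rot: [0.444, 0.552, -0.444, 0.548]
ft_force: [-4.8, -0.8, 1.1]
width: 0.0097
9.7167 [-4.8 -0.8  1.1] 0.00967722036568269
-0.045 slide [-0.04 -0.07  0.11] roll 0.3
tool force x,y,z [-1.04 -4.91 -0.19] moment tool [-0.04 -0.   -0.84]
time: 9.97
ee_pos: [0.6332, -0.0798, 0.1777]
eef_rot: [0.444, 0.552, -0.444, 0.548]
ft_force: [-4.4, -0.9, 1.0]
width: 0.0095
9.9667 [-4.4 -0.9  1. ] 0.009531051617641013
-0.045 slide [-0.06 -0.07  0.13] roll 0.3
tool force x,y,z [-0.95 -4.46 -0.05] moment tool [ 0.01 -0.04 -0.78]
```

View pics/s6.png

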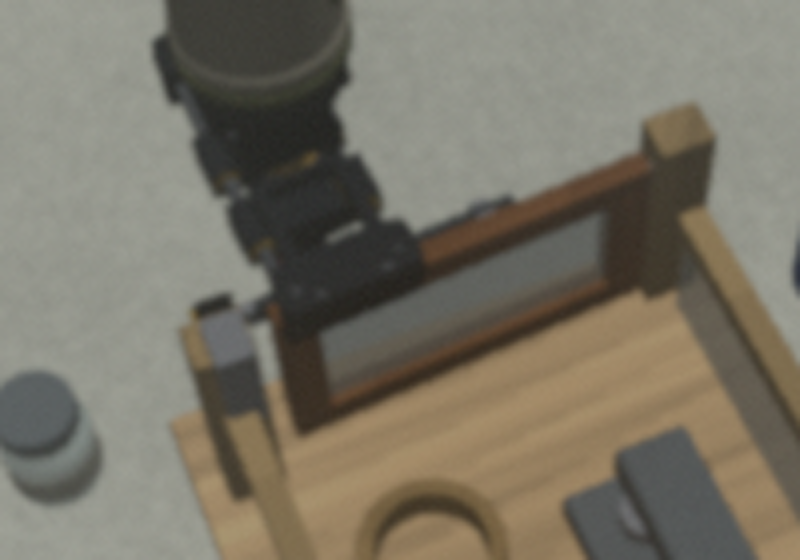

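View pics/w6.png

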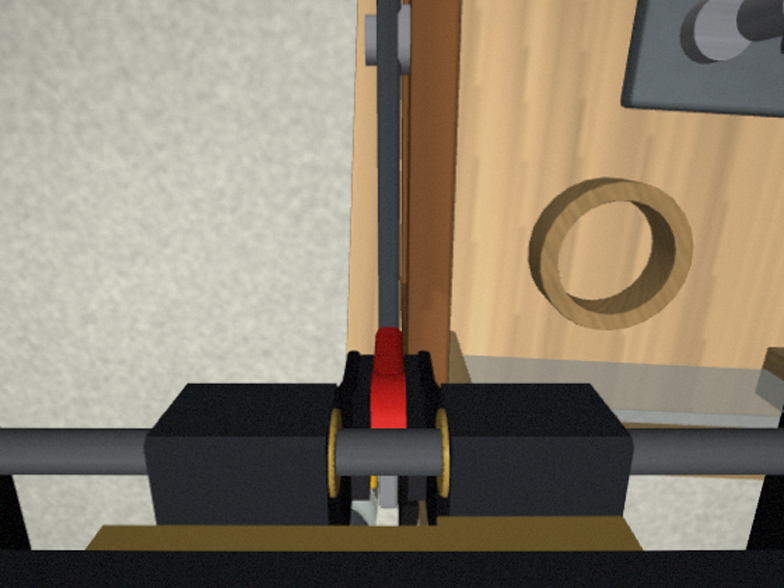

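The wrist view shows yellow at (374,482), to the left (outer side) of the bar, so the bar is dropping behind the striker. Last 1.5–2 mm.

```bash
python3 -m jog '[{"slide":[0.12,0.0,0.08],"roll":0},{"slide":[0.18,0.0,0.12],"roll":0},{"slide":[0.18,0.0,0.12],"roll":0}]'
python3 plan.py 0 -.045 -.04

```

```text
time: 10.32
ee_pos: [0.6335, -0.0803, 0.1765]
eef_rot: [0.444, 0.552, -0.444, 0.548]
ft_force: [-5.9, -0.2, 5.6]
width: 0.0097
10.3167 [-5.9 -0.2  5.6] 0.009723712949517443
-0.045 slide [ 0.05 -0.09  0.17] roll 0.4
-0.04 slide [ 0.05 -0.2   0.17] roll 0.7
tool force x,y,z [-5.61 -5.78 -1.1 ] moment tool [ 0.03  0.39 -1.09]
```

The bar is on its own stop: TCP z is 0.1765, the same as at the first grasp, and the up-force has risen. I'll ease back so the pad rests the bar on the striker, then open.

```bash
python3 -m jog '[{"slide":[-0.04,-0.06,0],"roll":0.2},{"slide":[-0.04,-0.12,0],"roll":0.4},{"slide":[-0.04,-0.12,0],"roll":0.4}]'
python3 plan.py 0 -.045 -.04
python3 -m jog '[{"slide":[0,0,0],"roll":0},{"slide":[0,0,0],"roll":0},{"slide":[0,0,0],"roll":0},{"slide":[0,0,0],"roll":0},{"slide":[0,0,0],"roll":0}]' 0.55
python3 plan.py 0 -.04
python3 - <<'E'
from h import *
save(r.camera("wrist"),"pics/w7.png",None,1.4)
E
```

```text
time: 10.57
ee_pos: [0.6331, -0.0802, 0.1766]
eef_rot: [0.447, 0.55, -0.445, 0.547]
ft_force: [4.5, -1.6, -6.7]
width: 0.0099
10.5667 [ 4.5 -1.6 -6.7] 0.009882778064054288
-0.045 slide [ 0.06 -0.05  0.19] roll -0.0
-0.04 slide [ 0.06 -0.16  0.18] roll 0.3
tool force x,y,z [6.66 4.11 2.55] moment tool [-0.1  -0.38  1.23]
time: 10.98
ee_pos: [0.6332, -0.0802, 0.1768]
eef_rot: [0.447, 0.55, -0.445, 0.547]
ft_force: [0.4, -0.0, -0.4]
width: 0.0345
10.9833 [ 0.4 -0.  -0.4] 0.034544557851344436
-0.04 slide [ 0.08 -0.17  0.19] roll 0.3
tool force x,y,z [0.36 0.35 0.1 ] moment tool [-0.   -0.04  0.03]
```

View pics/w7.png

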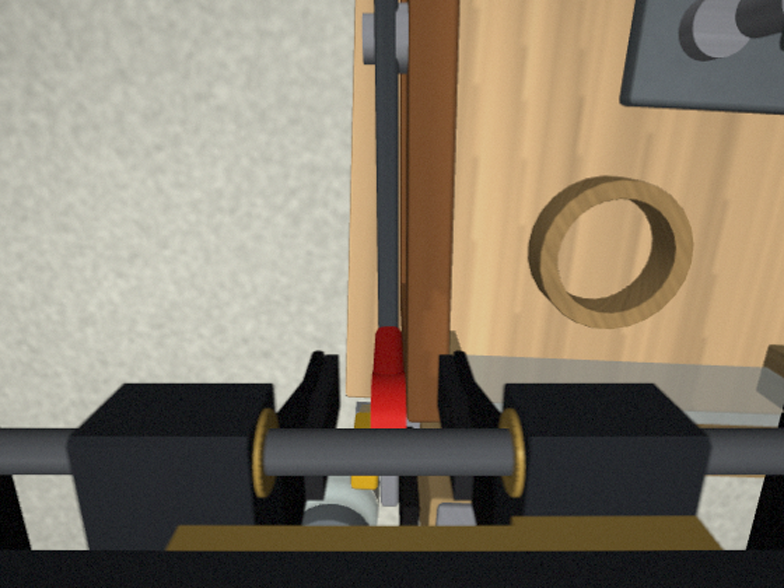

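The gripper is open and the latch is holding: yellow striker at (365,465), bar at (388,490) right behind it, black pad at (408,500). Retreating straight up.

```bash
python3 -m jog '[{"slide":[-1,0,0],"roll":0},{"slide":[-3,0,0],"roll":0},{"slide":[-6,0,0],"roll":0},{"slide":[-9,0,0],"roll":0},{"slide":[-12,0,0],"roll":0}]'
python3 -m jog '[{"slide":[0,0,3],"roll":0},{"slide":[0,0,6],"roll":0},{"slide":[0,-3,8],"roll":0},{"slide":[0,-7,9],"roll":0},{"slide":[0,-11,10],"roll":0}]'
python3 -m jog '[{"slide":[0,-4,0],"roll":0},{"slide":[0,-8,0],"roll":0},{"slide":[0,-12,0],"roll":0},{"slide":[0,-15,0],"roll":0},{"slide":[0,-15,0],"roll":0}]'
python3 - <<'E'
from h import *
st=r.read_state();print(st["ee_pos"],st["ft_force"])
save(r.camera("wrist"),"pics/w8.png",None,1.4);save(r.camera("top"),"pics/t8.png",(210,150,410,290),4);save(r.camera("scene"),"pics/s8.png",(140,160,340,300),4)
E
```

```text
time: 11.45
ee_pos: [0.6331, -0.0806, 0.2991]
eef_rot: [0.447, 0.55, -0.445, 0.547]
ft_force: [1.0, -0.5, 0.1]
width: 0.0395
time: 11.87
ee_pos: [0.5449, -0.202, 0.2984]
eef_rot: [0.447, 0.551, -0.444, 0.547]
ft_force: [0.1, -0.6, 1.3]
width: 0.0391
time: 12.28
ee_pos: [0.3934, -0.235, 0.2997]
eef_rot: [0.448, 0.549, -0.447, 0.546]
ft_force: [0.2, -1.0, 0.3]
width: 0.0391
[ 0.39344624 -0.234961    0.29973222] [ 0.15899946 -1.04254997  0.27235242]
```

View pics/t8.png

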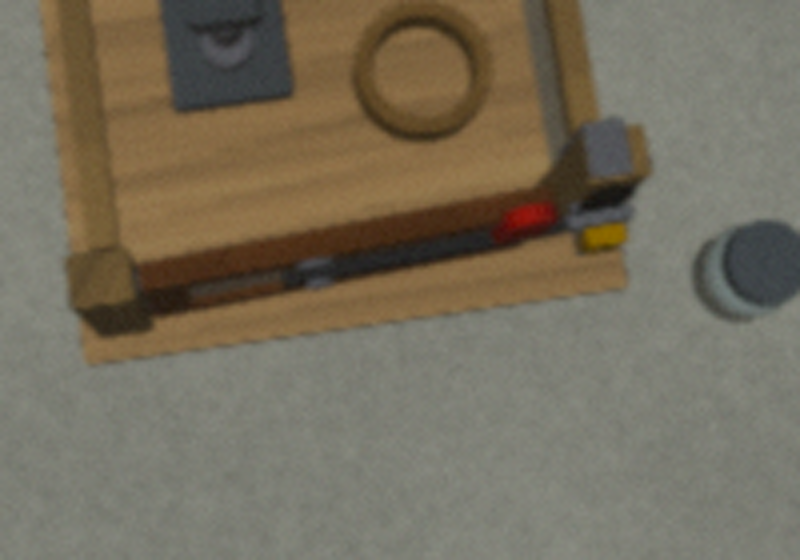

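View pics/s8.png

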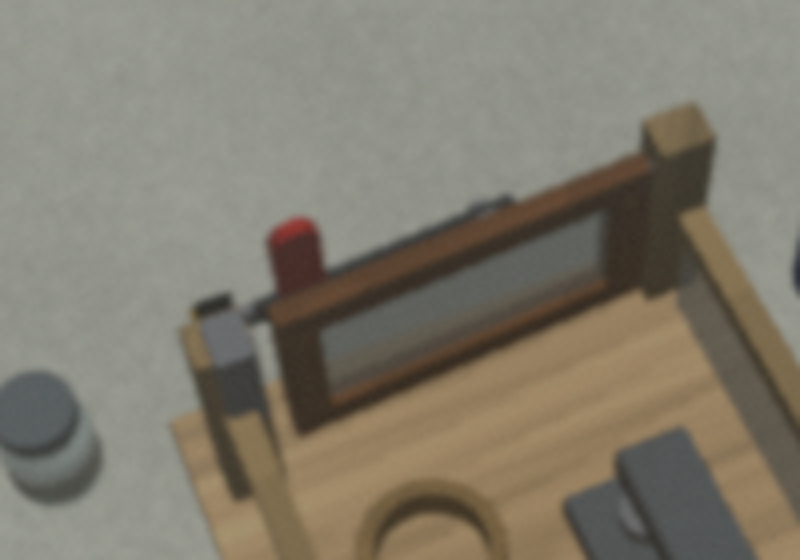

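Both views show the bar end between the striker and the pad, and the jar and roll unmoved. I'll check the tab height and gate angle numerically.

```bash
python3 - <<'E'
from fit import *
from go import P
X,e=tri([(T,t(527,216)),(S,s(296,226))]);print("tab top",X,e.round(2))
pp=list(P)
for q in(-.03,-.04,-.05):
    pp[3]=q;print(q,gate(pp,.215,-.015,.213),(proj(T,gate(pp,.24,.008,.16))[0]-[209.6,149.6])*4,(proj(S,gate(pp,.24,.008,.16))[0]-[139.6,159.6])*4)
    for a in(0,.05): 
        d=.1+.115*np.cos(a)-.068*np.sin(a);z=.145+.068*np.cos(a)+.115*np.sin(a);print("  tab a",a,(proj(S,gate(pp,d,-.015,z))[0]-[139.6,159.6])*4,(proj(T,gate(pp,d,-.015,z))[0]-[209.6,149.6])*4)
E
```

```text
tab top [ 0.6322224  -0.07988862  0.21247912] [-0.2  -0.05 -0.21 -0.01]
-0.03 [ 0.62979166 -0.08261641  0.213     ] [550.42603778 189.72380671] [272.70253796 322.65781462]
  tab a 0 [289.39118301 222.9701035 ] [531.61008821 220.34076545]
  tab a 0.05 [294.42938062 214.83279435] [526.91846888 219.6209784 ]
-0.04 [ 0.63192956 -0.08234376  0.213     ] [549.42133999 185.66376172] [274.44859617 325.95975302]
  tab a 0 [290.63089156 226.05420129] [531.0626467  216.37310486]
  tab a 0.05 [295.65429856 217.87063913] [526.38262851 215.6911471 ]
-0.05 [ 0.63406463 -0.08204975  0.213     ] [548.37652052 181.61581273] [276.23822107 329.25143215]
  tab a 0 [291.91128283 229.13249726] [530.47560586 212.41305705]
  tab a 0.05 [296.91935297 220.90274011] [525.8075495  211.76878373]
```

```bash
python3 - <<'E'
from bench import r
print(r.close_job(), r.read_state()["time"])
E
```

```text
the job is handed in; nothing more can be done
the job is handed in; nothing more can be done
```

The gate is shut and latched, and I handed the job in at about 12.5 s of the 51 s allowed. The hand-in gives no verdict, so this rests on my own checks.

**What I did:** I gripped the red tab and lifted the bar to about 0.19 rad. I then swung the gate until the bar end met the pad, at a gate angle of about -0.027 rad. From there I pressed it in about 5 mm, lowered the bar behind the striker onto its stop, eased back, opened the gripper and backed away.

**Forces:** The push on the tab was about 5 to 6 N. I let the bar settle on its stop with about 6 N upwards at the tool. While easing back, the tool read about 8 N at the tab for a moment. The force on the bar end itself was not measured; from the tab readings I estimate about 5 N.

**Last checks, with the arm clear:**
- **Bar position:** The pictures show the bar end between the striker and the pad.
- **Bar height:** The tab top measures 212.5 mm high from two views, against 214 mm by the sizes given, so the bar is fully down.
- **Gate angle:** It reads about -0.04 rad, inside the 0.065 limit, and the gate stayed shut after release.
- **Bystanders:** The jar and the roll stand as before. The bottle is only at the edge of the last pictures, and the arm never went near it.
- **Disagreement:** The tab top is about 5 px of the 4x enlarged picture (just over 1 real pixel) off the model sideways in the scene view. That is within my picking error.

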